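Hold the sprung shaker collar down for pinning

TASK

Slide the flanged collar with the open bore, neck up, over the upright post in the middle of the shaker platform, then press it down against the sprung seat with a steady force of about 14 N so that the pin hole in the post is clear above the collar's neck and I can put in the locking pin. Do not squash the spring solid, leave the other loose things on the bench where they are, and finish while still holding the collar down: do not let go.

Things in the scene. Friction and masses are not known exactly. Their poses are not given: they have to be found in the camera images.
- collar: The flanged collar, loose, black plastic, standing on the bench with its neck up. Flange at the bottom 70 mm diameter, 6 mm thick; neck above it 42 mm diameter, 30 mm tall; 36 mm tall in all. An open bore of 20 mm diameter runs right through (visible from above as a hole). About 0.12 kg (0.08 to 0.17). Origin at the centre of its underside, z axis up along the bore. It can be gripped across the neck, with the fingertips just above or on the flange, which then takes the push.
- shaker: Compact orbital shaker standing fixed on the bench; origin at the centre of its underside, z up. White housing under a 240 mm square aluminium platform whose top is 85 mm above the bench; four open black flask rings (68 mm diameter, 22 mm high) stand fixed on the platform 78 mm in x and y from its middle. In the middle an upright steel post and around it a spring housing (58 mm diameter, top 22 mm above the platform) from which the sprung seat stands out.
- post_top (a point): Centre of the top end of the steel post, on its axis, 177 mm above the bench. The post is 16 mm in diameter (so 2 mm clearance all round in the collar's bore), vertical, with its last 7 mm tapered to 7 mm diameter. A 5 mm cross hole for the locking pin has its centre 10 mm below this point.
- seat_top (a point): Centre of the top face of the sprung seat, an aluminium sleeve 44 mm in diameter round the post. Free, it is 135 mm above the bench (42 mm below the post's top); the collar's underside comes to rest on it, and it moves down with it when pressed.
- seat (a joint): How far the sprung seat is pressed down, in m: 0 free, 0.026 when the spring is solid. The spring is preloaded: the seat gives from about 4 N, then 0.8 N for each mm (9 N at 7 mm, 14 N at 12.5 mm, 18 N at 17.5 mm); the collar's own weight does not move it. At 7 mm and beyond the collar's neck is below the pin hole.
- cap: Bystander, not the collar: a black plastic cap with the same 70 mm flange and 42 mm neck but a closed, bevelled top, 36 mm tall, loose on the bench. Origin at the centre of its underside.
- spare_ring: Bystander: a spare black flask ring, 68 mm outer diameter, 58 mm inner, 25 mm high, no flange, loose on the bench. Origin at the centre of its underside.
- flask: Bystander: stoppered conical glass flask, 68 mm diameter at the bottom, 92 mm tall, loose on the bench. Origin at the centre of its underside.
- thumbscrew_a: Bystander: a loose black thumbscrew standing on its head with its steel stud up, 32 mm diameter, 34 mm tall, nearer to the robot. Origin at the centre of its underside.
- thumbscrew_b: Bystander: a like thumbscrew at the far right of the bench. Origin at the centre of its underside.
- screwdriver: Bystander: screwdriver with a grey handle lying on the bench at the far right, pointing away from the robot. Origin near its middle.
- jar: Bystander: lidded jar, 60 mm diameter, 90 mm tall, at the far left of the bench. Origin at the centre of its underside.
Mind the look-alikes: they are no part of the job. Leave any orange, purple or turquoise look-alike of the collar alone.

How it is judged:
By the outcome, as a careful person would: the job done as asked, in the order asked, and still so for the second after the job is handed in, while the arm keeps its last pose, push and grip.
It also fails if it takes over 51 s, if anything falls off the work surface, if the arm or the gripper's body presses on something with over 40 N, if the wrist force passes 120 N, or if a joint passes its speed limit or range.

ROBOT

A 6-joint arm with a two-finger parallel gripper is mounted at the origin on the work surface. World frame = base frame: x ahead of the robot, y to its left, z up, the work surface at z = 0. Lengths are in mm, angles in rad, forces in N, time in s.
With the tool pointing down it reaches from about 350 to 775 mm from the base axis. Payload 7.3 kg.
Tool frame: the origin (TCP) lies between the finger pads; the fingertips stand 22 mm ahead of it and the grasp point (between the pads) lies 3 mm ahead of it; z points along the fingers, x is the direction in which the jaws open and shut, and the axes are right-handed (so a half turn about z gives the same grasp; the last joint's range is limited). The gripper opens to 92 mm and grips with 3 to 60 N. Pads are 19 mm wide; open, the fingers measure 130 mm over their backs; the gripper's body (75 mm by 190 mm) begins 47 mm behind the grasp point.
Start: joints at [1.063, 0.342, 1.524, -0, 1.275, -0.146], TCP at [185.814, 491.036, 248.741] pointing down, gripper open.
Joint ranges: [-2.53, 2.53], [-0.77, 2.02], [0.04, 2.7], [-1, 4.14], [0.28, 2.66], [-3.11, 3.11]. Speed limits (rad/s): [2.57, 2.57, 3.14, 3.14, 3.14, 3.14].

INTERFACE

Orientations are given as [roll, pitch, yaw] about the fixed x, y, z axes, in that order (R = Rz(yaw) Ry(pitch) Rx(roll)).
In Python, from plant import * gives the robot as it stands. The module is installed in compiled form; this text tells all that it offers.
- The arm moves only by the shell command python3 -m handwheel 'ROWS' [OPENING]. ROWS is a JSON object of lists of equal length, an entry for each row: "translation": the shift along the world's x, y, z in units of 15 cm (1.0 is 15 cm), a list of three; "twist": the turn about the world's z in units of 90 degrees (1.0 is 90 degrees). In form: {"translation": [[tx, ty, tz], ...], "twist": [twist, ...]}. A call has exactly 8 rows; each row shifts and turns the pose as measured when the row begins; what a row does not reach is not made up. A row lasts 1/8 s, in which the tool goes at most 62.5 mm and 10.7 degrees, less where a joint would pass 70% of its speed; a pose out of reach is approached as far as the arm can. A call with a number of a shift or a turn outside -1 to 1 is refused whole. A call with a gripper value outside its range is refused whole. OPENING is the closure in counts, from 0 (fully open) to 255 (shut), set as the call begins (- or left out, the last holds). The fingers move at their own pace and stop on an object; the grip force is fixed at half the most. Time passes only in rows, so rows that do not move let the fingers close, or fill a call up. It gives the time, the measured TCP pose, the force and the opening at its end, in the units of the state.
- get_obs(): the state, without advancing time (a new reading comes with each control period).
- capture(name): name is "side" or "top" or "wrist"; returns a dict with "img" (400x640x3 uint8, red, green, blue), "vertical_fov" (degrees; the focal length in pixels is half the picture's height over the tangent of half this angle, whatever the lens; pixels are square), "cx", "cy" (the principal point, pixels), "world_from_camera" (4x4, takes a point from camera to world coordinates). Camera axes: x right, y up, looking along -z (the intrinsics and any distortion apply to the point x, -y, -z); pixel columns grow to the right and rows downward; lengths in mm; the calibration is good to about 2 mm. A picture is of the moment at which its call begins. There is no depth.
- close_job(): hands the job in, once; it reports no verdict.
Trained networks look in the newest picture that a camera, given by its name, has taken for a name from the list of things; names that differ only in an ending like _2 or _b are one class to them, and where a whole thing is asked for, a point or a joint stands for the part that bears it (a point fixed in the world has none). Each returns a list of dicts, best first, with "score" (0 to 1); they miss things now and then, are a little off and sometimes report something else, mostly with a low value. They report only what shows in the picture. A call takes as long as a camera call. They do not tell look-alikes from the thing itself.
- search_frame(camera, label): "position" ([x, y, z] in mm, in the coordinates of the camera as it stood for that picture, good to about 4 mm: the middle of the surface that is visible of it).
- spot_point(camera, label): "position" ([x, y, z] in mm, in the coordinates of the camera as it stood for that picture, good to about 4 mm: a listed point, or the origin of a listed thing).
The state is a dict: "time": time; "joint_positions": joint angles; "dq": joint speeds; "tau": joint torques, N m; "tool_pos": TCP position; "tcp_rot": TCP orientation; "contact_force": force on the tool from outside, world axes, zero at the start; "moment": the same for the moment, N m; "grip_width": finger opening in mm.
Only numpy, scipy, OpenCV 4.12 (cv2) and the standard library are available. Lean on these libraries where they do the work, as an engineer would, in place of code of your own. Each camera call takes 0.05 s, during which the arm holds its last target.

## Working session

There is one attempt and no reset: what is moved stays moved. The work goes in short steps, Python scripts to look and compute and a shell command to move; the robot and the scene stay as the last step left them, time stands still between calls to the robot, and variables do not carry over. Pictures are saved under pics/ and viewed, and the job is handed in when it is done.

```bash
mkdir -p pics; cat > h.py <<'E'
from plant import *
import numpy as np, cv2
def w(c,p):
    M=np.array(c["world_from_camera"]); return (M@np.r_[p,1])[:3]
def save(c,n): cv2.imwrite(f"pics/{n}.png",c["img"][:,:,::-1])
def proj(c,P):
    M=np.linalg.inv(np.array(c["world_from_camera"])); q=(M@np.r_[P,1])[:3]
    f=200/np.tan(np.radians(c["vertical_fov"])/2); return c["cx"]+f*q[0]/-q[2], c["cy"]-f*q[1]/-q[2]
def ray(c,u,v,z):
    M=np.array(c["world_from_camera"]); f=c["img"].shape[0]/2/np.tan(np.radians(c["vertical_fov"])/2)
    d=M[:3,:3]@np.array([(u-c["cx"])/f,-(v-c["cy"])/f,-1]); o=M[:3,3]; return o+d*(z-o[2])/d[2]
E
python3 - <<'E'
from h import *
o=get_obs();print(o)
for n in("top","side","wrist"):
    c=capture(n);save(c,n+"0");print(n,c["vertical_fov"],c["cx"],c["cy"],np.round(c["world_from_camera"],3).tolist(),[k for k in c])
    for l in("collar","cap","shaker","post_top","seat_top"):
        for f in(search_frame,spot_point):
            print(l,f.__name__,[(round(d["score"],2),w(c,d["position"]).round(0).tolist(),np.round(proj(c,w(c,d["position"])))) for d in f(n,l)])
E
```

```text
{'time': 0.0, 'joint_positions': array([ 1.06302076e+00,  3.42711177e-01,  1.52499178e+00, -3.96007881e-06,
        1.27538179e+00, -1.45964309e-01]), 'dq': array([-7.73685366e-06, -1.39702889e-04, -8.03286414e-04, -4.31645278e-04,
       -1.56276578e-03, -1.21235512e-03]), 'tau': array([ 1.17484367e-03, -4.31249464e+01, -2.44212914e+01,  7.18196877e-02,
        5.59981016e-02, -1.49091438e-04]), 'tool_pos': array([185.62031607, 490.70781877, 248.05972905]), 'tcp_rot': array([-3.14137938e+00,  1.47678319e-03,  1.20898639e+00]), 'contact_force': array([ 0.14945008, -0.40181804, -0.72923346]), 'moment': array([-0.00745973,  0.03152294, -0.0453297 ]), 'grip_width': 91.8878830041372}
top 53.14058100124326 315.4455727863246 199.84619124225867 [[-0.006, 0.997, -0.073, 444.433], [-1.0, -0.006, -0.012, -15.183], [-0.012, 0.073, 0.997, 1314.881], [0.0, 0.0, 0.0, 1.0]] ['img', 'vertical_fov', 'cx', 'cy', 'world_from_camera']
collar call [(0.87, [559.0, 301.0, 2.0], array([224., 195.])), (0.8, [491.0, 191.0, 6.0], array([257., 215.])), (0.76, [617.0, 416.0, 12.0], array([189., 177.])), (0.74, [
[... 1955 characters left out ...]
 220.])), (0.41, [569.0, -41.0, 132.0], array([334., 201.]))]
post_top call [(0.56, [579.0, -32.0, 175.0], array([334., 185.]))]
seat_top call [(0.46, [566.0, -40.0, 134.0], array([333., 201.]))]
seat_top call [(0.57, [575.0, -32.0, 137.0], array([333., 197.])), (0.54, [720.0, -289.0, -1.0], array([438., 260.]))]
wrist 59.51097915565 321.2101272078171 195.54963424701512 [[0.353, -0.892, -0.282, 108.41], [0.936, 0.337, 0.107, 521.028], [-0.0, -0.302, 0.953, 384.83], [0.0, 0.0, 0.0, 1.0]] ['img', 'vertical_fov', 'cx', 'cy', 'world_from_camera']
collar call []
collar call []
cap call []
cap call []
shaker call []
shaker call []
post_top call []
post_top call []
seat_top call []
seat_top call []
```

View pics/top0.png

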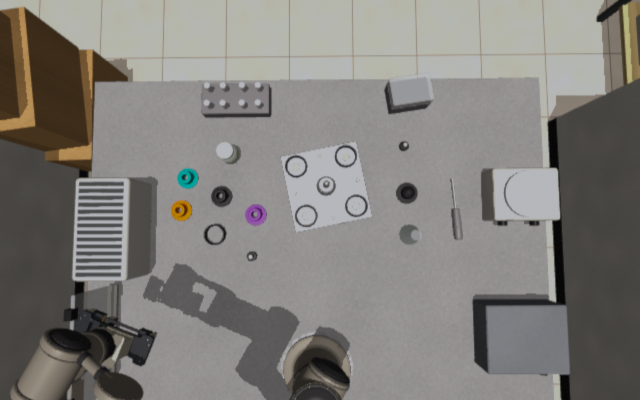

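View pics/side0.png

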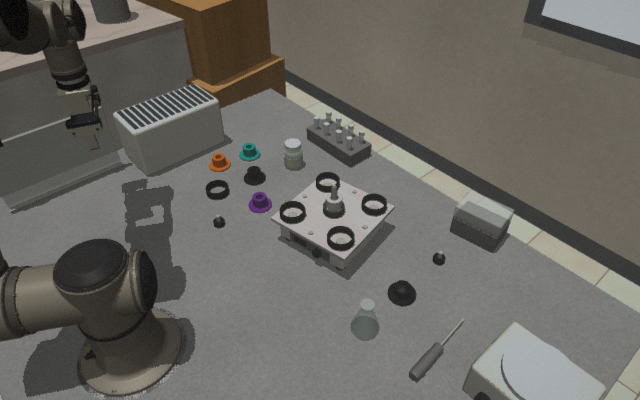

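```bash
python3 - <<'E'
import cv2
a=cv2.imread("pics/top0.png")[155:235,160:280]; b=cv2.imread("pics/side0.png")[135:225,200:290]
cv2.imwrite("pics/crop0.png",cv2.resize(a,None,fx=6,fy=6,interpolation=2)); cv2.imwrite("pics/crop1.png",cv2.resize(b,None,fx=6,fy=6,interpolation=2))
E
```

```text
(no output)
```

View pics/crop0.png

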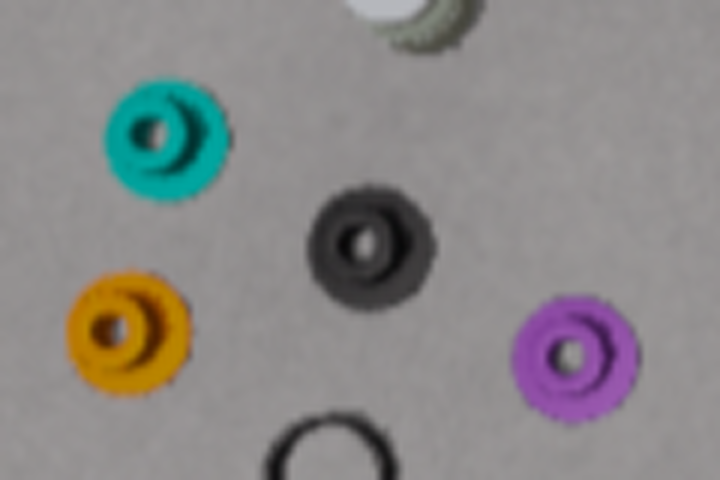

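View pics/crop1.png

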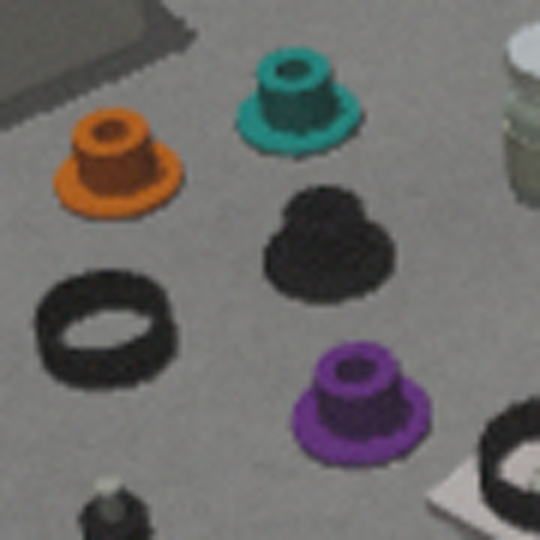

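The open-bore candidates in the top picture are:
- black at (222,196)
- orange at (181,210)
- turquoise at (187,178)
- purple at (256,214)

The black part at (406,192) is the closed, bevelled cap. The black one at (222,196) is the collar: the crop shows its open bore, and it is the only black part with one. It lies near (558,308). The post is near (578,-32). I'll go above the collar and look with the wrist camera.

```bash
python3 -m handwheel '{"translation": [[0.31,-0.152,0],[0.31,-0.152,0],[0.31,-0.152,0],[0.31,-0.152,0],[0.31,-0.152,0],[0.31,-0.152,0],[0.31,-0.152,0],[0.31,-0.152,0]], "twist": [0,0,0,0,0,0,0,0]}' 0
python3 - <<'E'
from h import *
c=capture("wrist");save(c,"w1");o=get_obs();print(o["tool_pos"],o["tcp_rot"],o["time"])
for f in(search_frame,spot_point):
    print([(round(d["score"],2),w(c,d["position"]).round(0).tolist(),np.round(proj(c,w(c,d["position"])))) for d in f("wrist","collar")])
E
```

```text
time: 2.65
tool_pos: [565.5, 304.2, 249.3]
tcp_rot: [-3.141, -0.003, 1.217]
contact_force: [0.9, 0.7, 0.4]
grip_width: 91.7
[570.82969804 300.02748701 248.49619886] [ 3.13791864e+00 -1.92390964e-03  1.21232499e+00] 2.7
[(0.88, [608.0, 423.0, 5.0], array([433., 162.])), (0.84, [546.0, 311.0, 7.0], array([320., 145.])), (0.6, [495.0, 205.0, 5.0], array([211., 135.])), (0.56, [510.0, 440.0, 9.0], array([427.,  68.])), (0.26, [513.0, 60.0, 91.0], array([ 46., 222.]))]
[(0.97, [616.0, 429.0, 3.0], array([440., 167.])), (0.84, [512.0, 447.0, 1.0], array([432.,  68.])), (0.69, [493.0, 197.0, 2.0], array([205., 135.])), (0.63, [552.0, 314.0, 1.0], array([324., 149.]))]
```

View pics/w1.png

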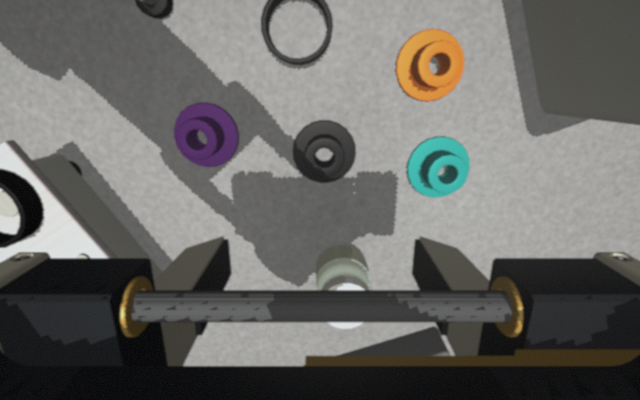

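```bash
python3 -m handwheel '{"translation": [[-0.1,0.07,-0.1],[0,0,-0.1],[0,0,-0.1],[0,0,-0.1],[0,0,-0.1],[0,0,0],[0,0,0],[0,0,0]], "twist": [0,0,0,0,0,0,0,0]}' 0
python3 - <<'E'
from h import *
c=capture("wrist");save(c,"w2");o=get_obs();print(o["tool_pos"],o["tcp_rot"],o["time"])
for f in(search_frame,spot_point):
    print([(round(d["score"],2),w(c,d["position"]).round(0).tolist(),np.round(proj(c,w(c,d["position"])))) for d in f("wrist","collar")])
im=c["img"].astype(int); 
cv2.imwrite("pics/w2c.png",cv2.resize(c["img"][60:230,220:420,::-1],None,fx=4,fy=3.5,interpolation=2))
import pickle;pickle.dump(c,open("w2.pkl","wb"))
E
```

```text
time: 3.8
tool_pos: [549.1, 315.1, 169.8]
tcp_rot: [-3.141, -0.003, 1.215]
contact_force: [0.3, 0.2, -0.3]
grip_width: 91.8
[549.21961981 315.17232841 169.97060829] [-3.14105129e+00 -2.76573526e-03  1.21491283e+00] 3.85
[(0.93, [490.0, 205.0, 14.0], array([174., 167.])), (0.81, [608.0, 421.0, 15.0], array([456., 205.])), (0.76, [509.0, 439.0, 12.0], array([447.,  88.])), (0.67, [543.0, 315.0, 7.0], array([317., 177.]))]
[(0.71, [547.0, 310.0, -3.0], array([314., 180.])), (0.67, [614.0, 425.0, 4.0], array([457., 206.])), (0.66, [493.0, 197.0, 3.0], array([174., 170.])), (0.57, [511.0, 446.0, 2.0], array([452.,  87.]))]
```

View pics/w2.png

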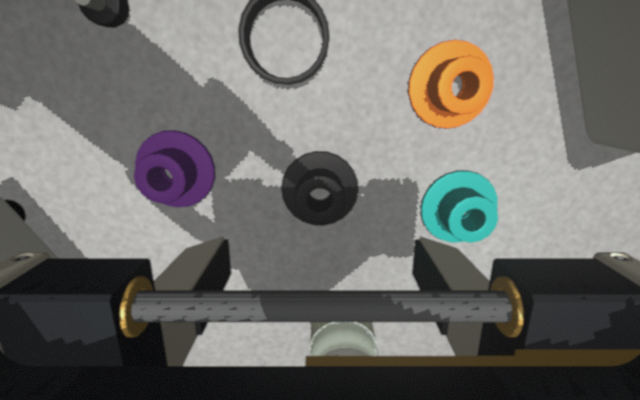

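```bash
python3 - <<'E'
from h import *
import pickle;c=pickle.load(open("w2.pkl","rb"))
g=cv2.cvtColor(c["img"],cv2.COLOR_RGB2GRAY)
print(ray(c,319.5,188,6),ray(c,319.5,193,36))
r=c["img"][130:240,260:380,::-1];cv2.imwrite("pics/w2c.png",cv2.resize(r,None,fx=5,fy=5,interpolation=2))
# projected model outlines for given centre
im=c["img"][:,:,::-1].copy()
E
```

```text
[553.35464699 313.06856799   6.        ] [549.11332872 314.72826158  36.        ]
```

View pics/w2c.png

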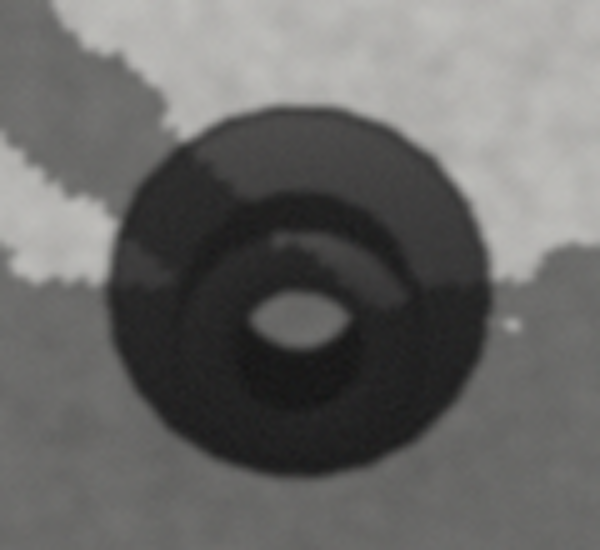

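```bash
python3 - <<'E'
from h import *
import pickle;c=pickle.load(open("w2.pkl","rb"))
print(ray(c,319.8,188.2,6),ray(c,319.8,200,36))
im=cv2.imread("pics/w2.png")
for p,col in(((558,310),(0,0,255)),((554,312.5),(0,255,0))):
  for r,z in((35,6),(21,36),(10,36)):
    q=[proj(c,[p[0]+r*np.cos(t),p[1]+r*np.sin(t),z]) for t in np.linspace(0,6.28,60)]
    cv2.polylines(im,[np.int32(np.array(q)*16)],True,col,1,cv2.LINE_AA,4)
cv2.imwrite("pics/w2d.png",cv2.resize(im[130:240,260:380],None,fx=5,fy=5,interpolation=2))
E
```

```text
[553.62230609 313.25480443   6.        ] [554.77367809 312.88005971  36.        ]
```

View pics/w2d.png

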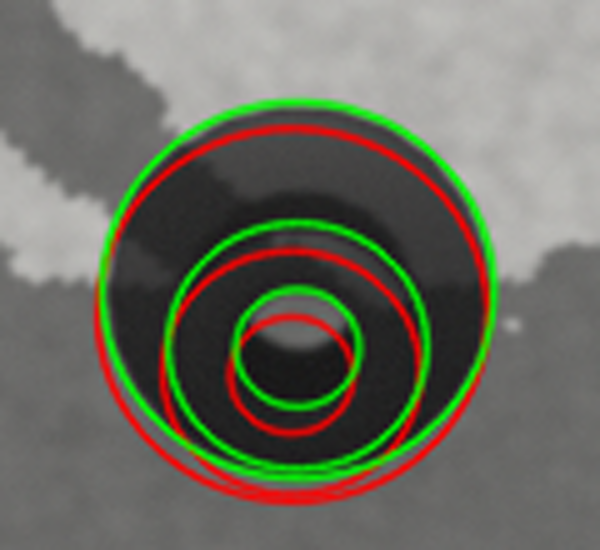

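```bash
python3 -m handwheel '{"translation": [[0.04,-0.02,-0.14],[0,0,-0.15],[0,0,-0.15],[0,0,-0.15],[0,0,-0.14],[0,0,-0.08],[0,0,0],[0,0,0]], "twist": [0,0,0,0,0,0,0,0]}' 0
python3 - <<'E'
from h import *
c=capture("wrist");save(c,"w3");o=get_obs();print(o["tool_pos"],o["tcp_rot"],o["time"])
E
```

```text
time: 4.95
tool_pos: [557.5, 313.0, 49.1]
tcp_rot: [3.136, -0.008, 1.215]
contact_force: [1.0, 0.3, 0.2]
grip_width: 91.5
[557.46848047 312.96018449  49.14089359] [ 3.13605895 -0.00840806  1.21500972] 5.0
```

View pics/w3.png

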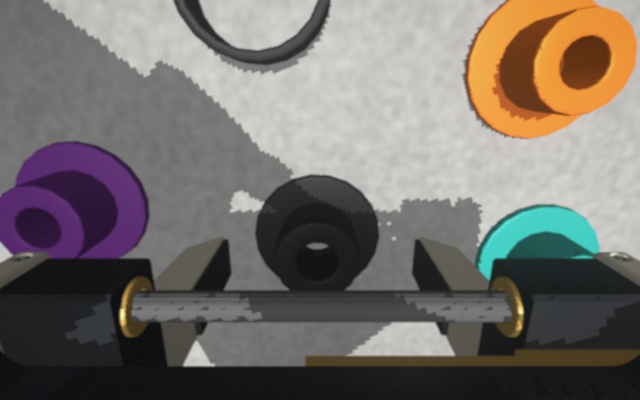

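```bash
python3 - <<'E'
from h import *
c=capture("wrist");o=get_obs()
p=ray(c,317,261,36);print(p, o["tool_pos"]); y=o["tcp_rot"][2];d=p-o["tool_pos"]
print("tool x",d[0]*np.cos(y)+d[1]*np.sin(y),"perp",d[0]*np.sin(y)-d[1]*np.cos(y))
im=c["img"][:,:,::-1].copy()
for P in(p,(557.5,313,36)):
  for r,z in((35,6),(21,36),(10,36)):
    q=[proj(c,[P[0]+r*np.cos(t),P[1]+r*np.sin(t),z]) for t in np.linspace(0,6.28,60)]
    cv2.polylines(im,[np.int32(np.array(q)*16)],True,(0,255,0) if P is p else (0,0,255),1,cv2.LINE_AA,4)
cv2.imwrite("pics/w3d.png",cv2.resize(im[160:320,230:410],None,fx=4,fy=3.5,interpolation=2))
E
```

```text
[554.1582238  312.92221773  36.        ] [557.43497552 312.98075493  49.1479644 ]
tool x -1.1961362631685697 perp -3.0511942690057854
```

View pics/w3d.png

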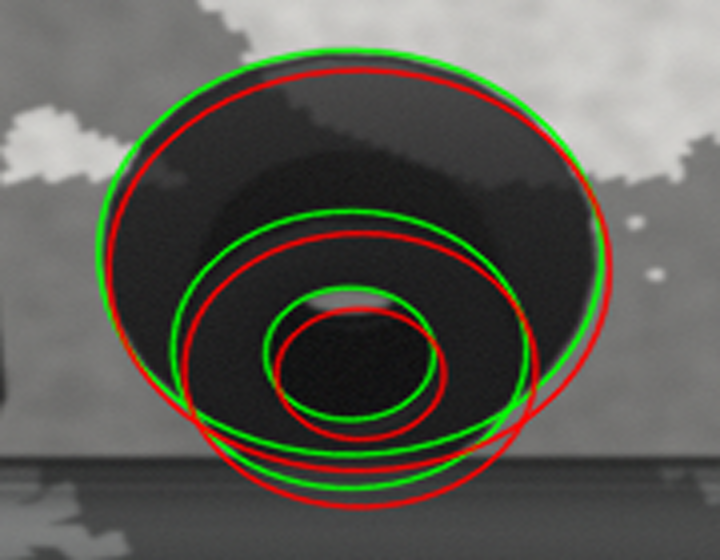

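```bash
python3 -m handwheel '{"translation": [[-0.02,0,-0.04],[0,0,-0.04],[0,0,-0.03],[0,0,-0.02],[0,0,0],[0,0,0],[0,0,0],[0,0,0]], "twist": [0,0,0,0,0,0,0,0]}' 0
```

```text
time: 6.05
tool_pos: [554.8, 313.2, 29.4]
tcp_rot: [3.135, -0.01, 1.215]
contact_force: [0.4, -0.3, -0.3]
grip_width: 92.2
```

```bash
python3 -m handwheel '{"translation": [[0,0,0],[0,0,0],[0,0,0],[0,0,0],[0,0,0],[0,0,0],[0,0,0],[0,0,0]], "twist": [0,0,0,0,0,0,0,0]}' 255
```

```text
time: 7.05
tool_pos: [554.8, 313.1, 29.7]
tcp_rot: [3.134, -0.01, 1.215]
contact_force: [-0.4, -1.0, 0.1]
grip_width: 40.8
```

```bash
python3 -m handwheel '{"translation": [[0,0,0.06],[0,0,0.15],[0,0,0.22],[0,0,0.25],[0,0,0.25],[0,0,0.2],[0,0,0.14],[0,0,0]], "twist": [0,0,0,0,0,0,0,0]}'
python3 - <<'E'
from h import *
import pickle
c=capture("wrist");save(c,"w4");o=get_obs();print(o["tool_pos"],o["tcp_rot"],o["grip_width"],o["contact_force"])
s=capture("side");save(s,"s4")
pickle.dump((c,s,o),open("4.pkl","wb"))
for n,c in(("side",s),):
  for l in("post_top","seat_top","shaker","collar"):
    print(l,[(round(d["score"],2),w(c,d["position"]).round(1).tolist()) for d in spot_point(n,l)])
t=capture("top");save(t,"t4")
for n,c in(("top",t),):
  for l in("post_top","seat_top","shaker","collar"):
    print(l,[(round(d["score"],2),w(c,d["position"]).round(1).tolist()) for d in spot_point(n,l)])
E
```

```text
time: 8.05
tool_pos: [552.7, 312.6, 228.1]
tcp_rot: [3.136, -0.009, 1.215]
contact_force: [-0.0, -0.0, -1.2]
grip_width: 40.8
[552.18423    312.32365217 226.7659771 ] [ 3.13740971 -0.00756325  1.21507028] 40.648704718623556 [ 0.53128606 -0.79460873 -2.38387336]
post_top [(0.73, [577.2, -29.7, 173.8])]
seat_top [(0.61, [573.6, -30.3, 133.9])]
shaker [(0.91, [574.2, -30.0, -3.1])]
collar [(0.67, [491.9, 199.9, -1.2]), (0.61, [510.4, 439.3, -3.5]), (0.51, [614.7, 429.6, 2.8]), (0.5, [555.7, 312.5, 197.7])]
post_top [(0.78, [580.0, -32.4, 178.5])]
seat_top [(0.66, [575.7, -33.0, 139.2])]
shaker [(0.63, [579.5, -34.5, -0.7])]
collar [(0.61, [488.2, 193.7, -0.5]), (0.52, [508.5, 442.8, 0.9])]
```

View pics/w4.png

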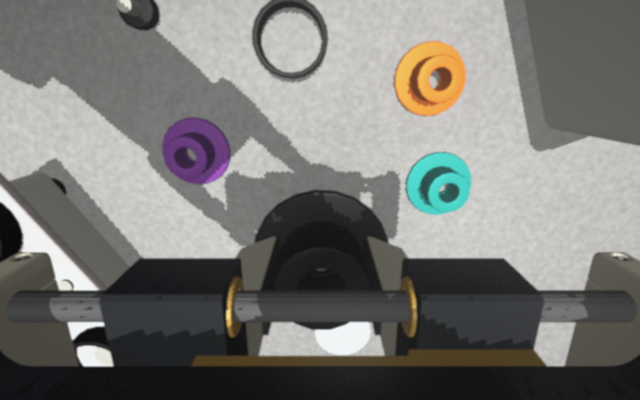

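View pics/s4.png

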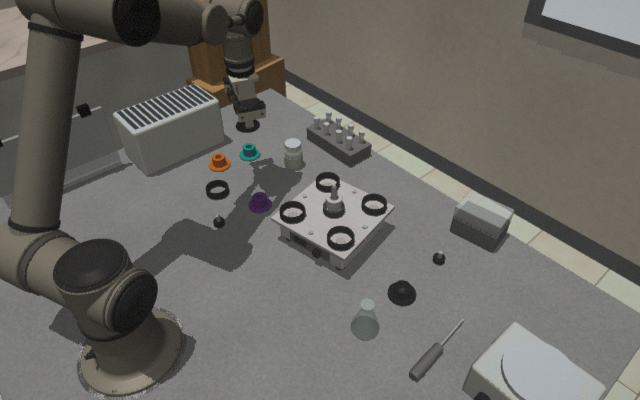

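```bash
python3 -m handwheel '{"translation": [[0.04,-0.15,0],[0.07,-0.28,0],[0.08,-0.35,0],[0.09,-0.38,0],[0.09,-0.38,0],[0.09,-0.38,0],[0.08,-0.32,0],[0.05,-0.2,0]], "twist": [0,0,0,0,0,0,0,0]}'
python3 -m handwheel '{"translation": [[0,0,0],[0,0,0],[0,0,0],[0,0,0],[0,0,0],[0,0,0],[0,0,0],[0,0,0]], "twist": [0,0,0,0,0,0,0,0]}'
python3 - <<'E'
from h import *
import pickle
c=capture("wrist");save(c,"w5");o=get_obs();print(o["tool_pos"],o["tcp_rot"],o["grip_width"],o["contact_force"],o["time"])
pickle.dump((c,o),open("5.pkl","wb"))
for l in("post_top","seat_top","collar"):
    print(l,[(round(d["score"],2),w(c,d["position"]).round(1).tolist(),np.round(proj(c,w(c,d["position"])))) for d in spot_point("wrist",l)])
E
```

```text
time: 9.6
tool_pos: [640.7, -71.7, 225.5]
tcp_rot: [3.137, -0.004, 1.216]
contact_force: [-0.0, -0.2, -1.7]
grip_width: 41.1
time: 10.6
tool_pos: [639.7, -72.8, 225.5]
tcp_rot: [3.137, -0.004, 1.216]
contact_force: [-0.3, -0.4, -1.8]
grip_width: 40.9
[639.69864754 -72.79161523 225.51779318] [ 3.13743442 -0.00365309  1.21575233] 40.89293075392268 [ 0.75295187 -0.61100403 -1.41910887] 10.65
post_top [(0.93, [581.1, -32.1, 182.9], array([355., 114.]))]
seat_top [(0.8, [577.1, -30.6, 137.8], array([348., 101.]))]
collar [(0.77, [636.3, -72.9, 197.6], array([317., 247.]))]
```

View pics/w5.png

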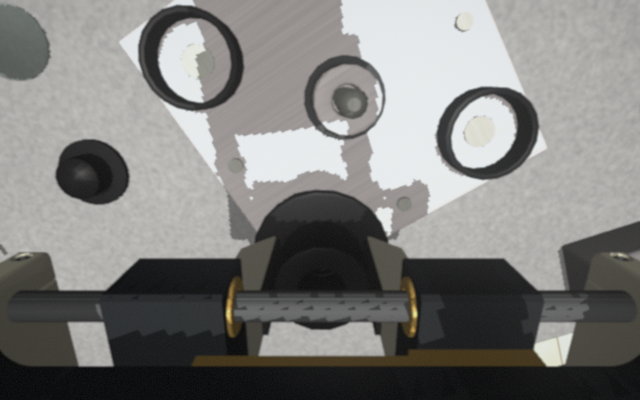

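```bash
cat >> h.py <<'E'
def circ(im,c,P,r,col):
    q=[proj(c,[P[0]+r*np.cos(t),P[1]+r*np.sin(t),P[2]]) for t in np.linspace(0,6.28,60)]
    cv2.polylines(im,[np.int32(np.array(q)*16)],True,col,1,cv2.LINE_AA,4)
E
python3 - <<'E'
from h import *
import pickle
c,o=pickle.load(open("5.pkl","rb"))
im=c["img"][:,:,::-1].copy()
cv2.imwrite("pics/w5b.png",cv2.resize(im[40:160,280:410],None,fx=6,fy=5,interpolation=2) if 0 else cv2.resize(im[45:145,290:400],None,fx=6,fy=6,interpolation=2))
E
```

```text
(no output)
```

View pics/w5b.png

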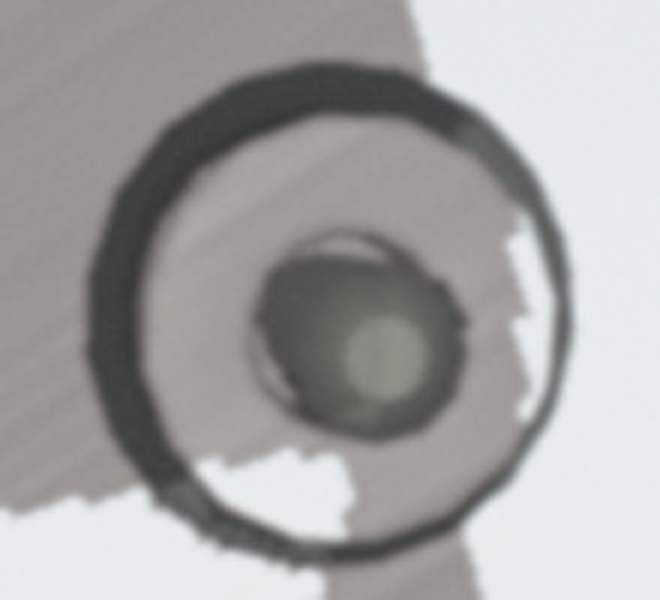

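```bash
python3 - <<'E'
from h import *
import pickle
c,o=pickle.load(open("5.pkl","rb"))
print(ray(c,354,104.3,177),ray(c,345.8,99.7,135))
im=c["img"][:,:,::-1].copy()
t=o["tool_pos"]; zu=t[2]-29.6
y=o["tcp_rot"][2]; ax=np.array([np.cos(y),np.sin(y),0]); pp=np.array([np.sin(y),-np.cos(y),0])
z=np.array([0,0,1.])
for d,col in((0,(0,0,255)),(-3,(0,255,0))):
  P=t+pp*d
  for r,h in((35,6),(21,36),(10,36)): circ(im,c,[P[0],P[1],zu+h],r,col)
cv2.imwrite("pics/w5c.png",cv2.resize(im[180:340,230:410],None,fx=4,fy=3.7,interpolation=2))
E
```

```text
[577.03041872 -30.83484809 177.        ] [576.17333044 -31.84904916 135.        ]
```

View pics/w5c.png

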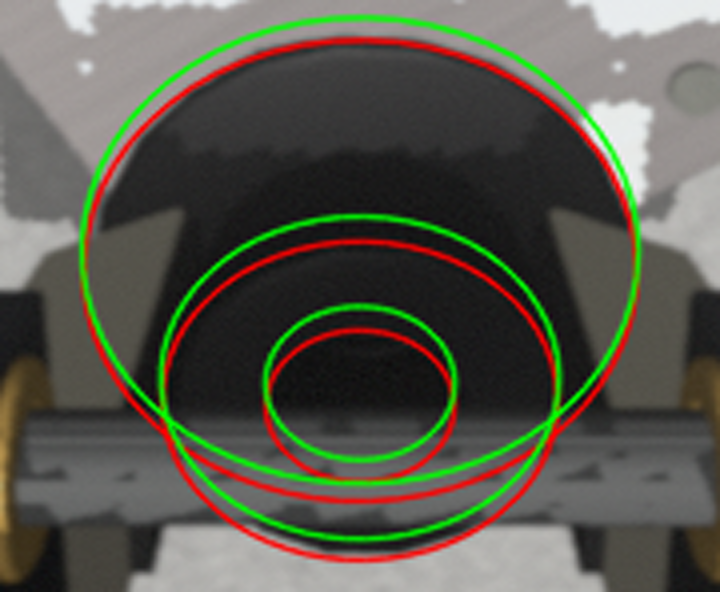

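```bash
python3 -m handwheel '{"translation": [[-0.03,0.05,0],[-0.05,0.08,0],[-0.02,0.03,0],[0,0,0],[0,0,0],[0,0,0],[0,0,0],[0,0,0]], "twist": [0,0,0,0,0,0,0,0]}'
python3 - <<'E'
from h import *
import pickle
c=capture("wrist");save(c,"w6");o=get_obs();print(o["tool_pos"],o["tcp_rot"],o["grip_width"],o["contact_force"],o["time"])
pickle.dump((c,o),open("6.pkl","wb"))
im=c["img"][:,:,::-1].copy()
cv2.imwrite("pics/w6b.png",cv2.resize(im[100:240,250:390],None,fx=4.2,fy=4.2,interpolation=2))
E
```

```text
time: 11.8
tool_pos: [623.6, -47.2, 225.6]
tcp_rot: [3.137, -0.004, 1.216]
contact_force: [-0.2, 0.7, -2.0]
grip_width: 40.4
[623.55027646 -47.19505317 225.60567461] [ 3.13726756 -0.00364555  1.21570731] 41.073470888767645 [ 0.22313949 -0.03212334 -1.38928176] 11.85
```

View pics/w6b.png

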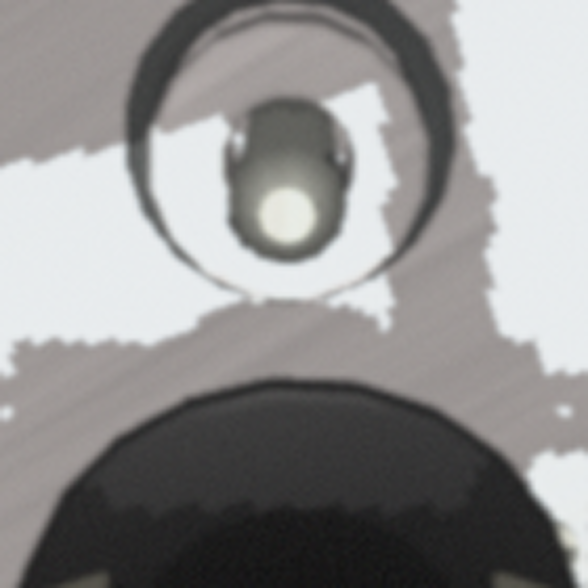

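```bash
python3 - <<'E'
from h import *
import pickle
from scipy.optimize import least_squares
c,o=pickle.load(open("6.pkl","rb"))
t=o["tool_pos"]; zu=t[2]-29.6
y=o["tcp_rot"][2]; ax=np.array([np.cos(y),np.sin(y)]); pp=np.array([np.sin(y),-np.cos(y)])
p=ray(c,318.3,151.4,177); print(p, "in tool: ax",(p-t)[:2]@ax,"pp",(p-t)[:2]@pp)
pts=np.array([(20,588),(65,492),(120,437),(190,402),(240,386),(298,380),(360,386),(430,408),(480,437),(530,492),(577,588)])/4.2+[250,100]
for h in(6,5,3): # rim height
  W=np.array([ray(c,*q,zu+h)[:2]-t[:2] for q in pts])
  f=least_squares(lambda a:np.hypot(W[:,0]-a[0],W[:,1]-a[1])-a[2],[0,0,35]).x
  g=least_squares(lambda a:np.hypot(W[:,0]-a[0],W[:,1]-a[1])-35,[0,0]).x
  print(h,"free r",f[2],f[:2]@ax,f[:2]@pp,"fixed",g@ax,g@pp)
M=np.array(c["world_from_camera"]);print(M[:3,3]-t)
im=c["img"][:,:,::-1].copy()
circ(im,c,[p[0],p[1],177],3.5,(0,0,255));circ(im,c,[p[0],p[1],135],22,(0,0,255));circ(im,c,[p[0],p[1],107],29,(0,255,0));circ(im,c,[p[0],p[1],170],8,(0,255,0))
cv2.imwrite("pics/w6c.png",cv2.resize(im[100:200,250:390],None,fx=5,fy=5,interpolation=2))
E
```

```text
[577.33096268 -30.84309986 177.        ] in tool: ax -0.7374002471775715 pp -49.02109325828816
6 free r 34.04238154768678 0.7251866250719825 -0.855627209916497 fixed 0.722961970824643 0.29823299851971513
5 free r 34.25602108325259 0.7286439393907981 -0.3365417489046542 fixed 0.7268758132373061 0.5596876687558728
3 free r 34.68330030795988 0.7355586362627137 0.701629383019744 fixed 0.7347717107218101 1.0829353277566076
[-78.2952671   29.21825443 135.7449814 ]
```

View pics/w6c.png

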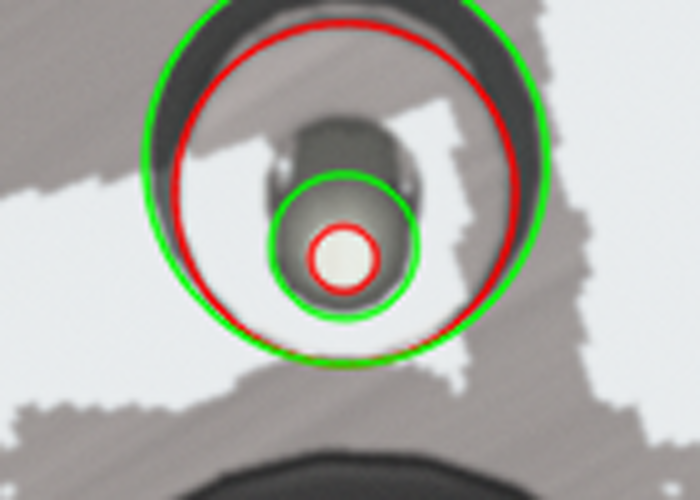

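```bash
python3 -m handwheel '{"translation": [[-0.07,0.02,0],[-0.11,0.04,0],[-0.09,0.03,0],[-0.03,0.01,0],[0,0,0],[0,0,0],[0,0,0],[0,0,0]], "twist": [0,0,0,0,0,0,0,0]}'
python3 - <<'E'
from h import *
import pickle
s=capture("side");t=capture("top");o=get_obs();print(o["tool_pos"],o["tcp_rot"],o["contact_force"],o["time"])
pickle.dump((s,t,o),open("7.pkl","wb"))
p=o["tool_pos"];zu=p[2]-29.6
a=s["img"][:,:,::-1].copy();a=a[130:250,270:400]
cv2.imwrite("pics/s7.png",cv2.resize(a,None,fx=6,fy=5,interpolation=2) if 0 else cv2.resize(a,None,fx=5,fy=5,interpolation=2))
E
```

```text
time: 12.85
tool_pos: [576.0, -31.8, 225.5]
tcp_rot: [3.137, -0.004, 1.215]
contact_force: [-0.1, 0.1, -0.8]
grip_width: 40.7
[575.96117517 -31.72898237 225.45148752] [ 3.13733498 -0.00361395  1.21522425] [-0.03089445  0.47126822 -1.48727202] 12.95
```

View pics/s7.png

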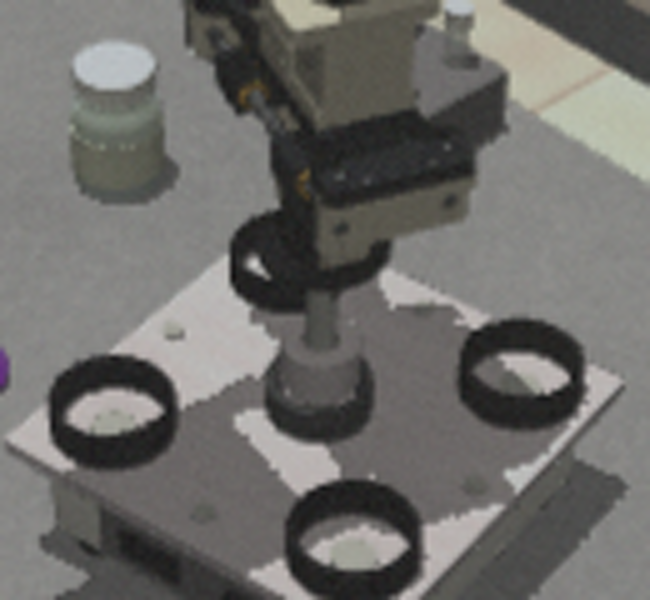

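```bash
python3 -m handwheel '{"translation": [[0.009,0,-0.03],[0,0,-0.03],[0,0,-0.02],[0,0,-0.02],[0,0,-0.02],[0,0,-0.01],[0,0,-0.01],[0,0,0]], "twist": [0,0,0,0,0,0,0,0]}'; python3 -c "
from h import *
o=get_obs();print(o['tool_pos'],o['contact_force'],o['moment'])"
```

```text
time: 13.95
tool_pos: [577.3, -31.8, 202.5]
tcp_rot: [3.138, -0.003, 1.215]
contact_force: [0.2, -0.3, -2.6]
grip_width: 40.7
[577.33909876 -31.75526193 202.52701878] [ 0.19432445 -0.25523668 -2.6143383 ] [-0.0245447   0.03591081 -0.03986255]
```

```bash
python3 -m handwheel '{"translation": [[0,0,-0.01],[0,0,-0.01],[0,0,-0.01],[0,0,-0.01],[0,0,-0.01],[0,0,-0.01],[0,0,-0.01],[0,0,-0.01]], "twist": [0,0,0,0,0,0,0,0]}'; python3 -c "
from h import *
o=get_obs();print(o['tool_pos'],o['contact_force'],o['moment'])
c=capture('wrist');save(c,'w8')"
```

```text
time: 14.95
tool_pos: [577.5, -31.8, 190.0]
tcp_rot: [3.138, -0.004, 1.215]
contact_force: [-0.2, 0.2, -1.4]
grip_width: 40.7
[577.49229023 -31.75768178 189.96872885] [-0.15718745  0.23012881 -1.38622568] [ 0.03090296 -0.06422056  0.02039833]
```

View pics/w8.png

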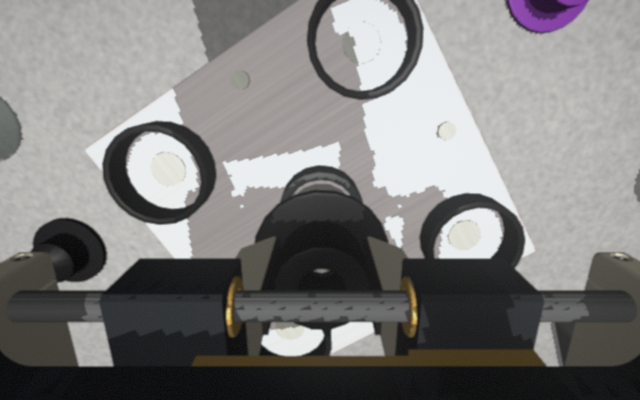

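```bash
python3 -m handwheel '{"translation": [[0,0,-0.02],[0,0,-0.02],[0,0,-0.02],[0,0,-0.02],[0,0,-0.02],[0,0,-0.02],[0,0,-0.02],[0,0,0]], "twist": [0,0,0,0,0,0,0,0]}'; python3 -c "
from h import *
o=get_obs();print(o['tool_pos'],o['contact_force'],o['moment'])"
```

```text
time: 16.0
tool_pos: [577.3, -31.7, 167.0]
tcp_rot: [3.138, -0.003, 1.215]
contact_force: [-0.5, -0.5, -1.9]
grip_width: 41.0
[577.27855146 -31.73278668 167.00180127] [-0.52773211 -0.54997963 -1.88001348] [ 0.03891469  0.02771619 -0.00160979]
```

```bash
python3 -m handwheel '{"translation": [[0,0,-0.01],[0,0,-0.01],[0,0,-0.01],[0,0,-0.01],[0,0,-0.01],[0,0,-0.01],[0,0,-0.01],[0,0,0]], "twist": [0,0,0,0,0,0,0,0]}'; python3 -c "
from h import *
for i in range(3):
  o=get_obs();print(o['tool_pos'],o['contact_force'],o['moment']);c=capture('wrist')
save(c,'w9');save(capture('side'),'s9')"
```

```text
time: 17.0
tool_pos: [577.4, -31.8, 159.1]
tcp_rot: [3.136, -0.004, 1.215]
contact_force: [-3.4, 0.5, 6.2]
grip_width: 40.8
[577.35030694 -31.75975065 159.05676832] [-3.35004655  0.45110188  6.21034433] [ 0.08910358  0.56192606 -0.05528099]
[577.40892663 -31.76052468 159.19534716] [-3.88560934 -0.14047063  6.18087548] [0.11922426 0.51454447 0.03160865]
[577.37465126 -31.77706492 159.17204573] [-3.24603107  0.29583805  7.16230271] [0.14257279 0.59794502 0.00141289]
```

```bash
python3 -m handwheel '{"translation": [[-0.006,0,-0.01],[0,0,-0.01],[0,0,-0.01],[0,0,-0.01],[0,0,-0.005],[0,0,0],[0,0,0],[0,0,0]], "twist": [0,0,0,0,0,0,0,0]}'; python3 -c "
from h import *
for i in range(3):
  o=get_obs();print(o['tool_pos'],o['contact_force'],o['moment']);c=capture('wrist')"
```

```text
time: 18.2
tool_pos: [577.3, -31.8, 158.1]
tcp_rot: [3.129, -0.005, 1.215]
contact_force: [-3.2, 0.4, 8.1]
grip_width: 40.8
[577.30508875 -31.7661526  158.13897054] [-3.17732528  0.44063883  8.06641289] [ 0.14778181  0.64458479 -0.01705436]
[577.29196294 -31.73955151 158.17045667] [-3.35365704  0.17683628  6.35889254] [0.14869535 0.68970683 0.0022801 ]
[577.30335135 -31.75303591 158.13841073] [-3.71576191e+00  6.26618887e-03  7.29661034e+00] [ 0.17663672  0.67473314 -0.0080527 ]
```

```bash
python3 -m handwheel '{"translation": [[-0.01,0,-0.02],[-0.01,0,-0.02],[0,0,-0.02],[0,0,-0.02],[0,0,-0.02],[0,0,-0.02],[0,0,-0.02],[0,0,-0.02]], "twist": [0,0,0,0,0,0,0,0]}'; python3 -c "
from h import *
for i in range(3):
  o=get_obs();print(o['tool_pos'],o['tcp_rot'],o['contact_force'],o['moment']);c=capture('wrist')
save(c,'w10')"
```

```text
time: 19.35
tool_pos: [577.2, -31.8, 145.5]
tcp_rot: [3.115, -0.007, 1.216]
contact_force: [-6.6, 0.3, 17.7]
grip_width: 40.8
[577.20636007 -31.84115172 145.47497645] [ 3.11500857 -0.00749037  1.21617311] [-6.6250838   0.30899074 17.65374759] [0.02654304 1.3504735  0.05980793]
[577.24108081 -31.83196182 145.41256688] [ 3.11483853 -0.00753738  1.21617133] [-6.46838735  1.36557572 16.84470506] [ 0.09273626  1.37733302 -0.00199289]
[577.18256079 -31.81791871 145.47760913] [ 3.11503113 -0.0074843   1.21627025] [-7.18203134  0.55211499 17.37204197] [0.14842999 1.37458654 0.06404455]
```

View pics/w10.png

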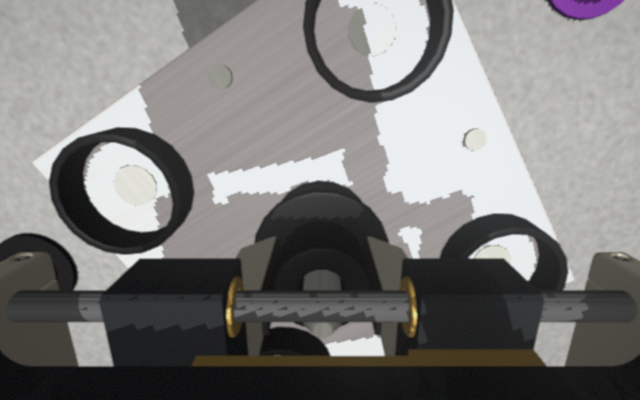

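```bash
python3 -m handwheel '{"translation": [[0,0,0.08],[0,0,0.05],[0,0,0],[0,0,0],[0,0,0],[0,0,0],[0,0,0],[0,0,0]], "twist": [0,0,0,0,0,0,0,0]}'; python3 -c "
from h import *
for i in range(3):
  o=get_obs();print(o['tool_pos'],o['tcp_rot'],o['contact_force'],o['moment'],o['grip_width']);c=capture('wrist')
save(c,'w11')"
```

```text
time: 20.5
tool_pos: [577.2, -31.8, 164.6]
tcp_rot: [3.115, -0.007, 1.216]
contact_force: [0.1, -0.5, -0.3]
grip_width: 40.6
[577.19955681 -31.81548724 164.6097921 ] [ 3.11546901 -0.00739445  1.21620845] [ 0.09985027 -0.50294563 -0.34555606] [0.06431309 0.14581633 0.00323818] 40.57830881441584
[577.19789595 -31.82482653 164.63258727] [ 3.11542323 -0.00741772  1.21619323] [-1.04452024  0.90755173 -0.30485615] [ 0.05589537  0.08948597 -0.04976669] 40.75027323512312
[577.21457578 -31.82242813 164.63418832] [ 3.11537849 -0.00742239  1.21620077] [-0.4410033  -0.53656825  0.76923759] [0.01317552 0.14189187 0.02756555] 40.71352538319474
```

View pics/w11.png

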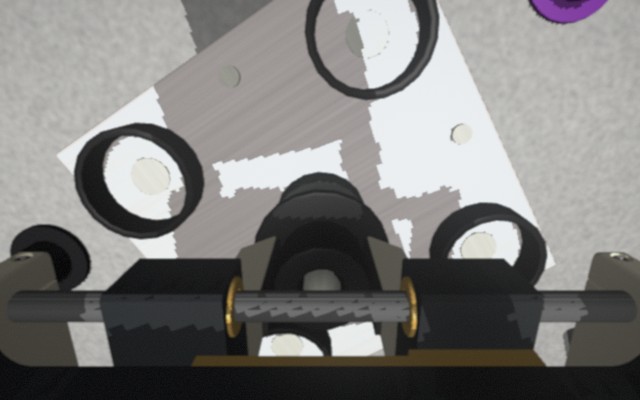

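```bash
python3 -m handwheel '{"translation": [[0,0,0],[0,0,0],[0,0,0],[0,0,0],[0,0,0],[0,0,0],[0,0,-0.03],[0,0,-0.075]], "twist": [0,0,0,0,0,0,0,0]}'; python3 -c "
from h import *
F=[]
for i in range(8):
  c=capture('wrist');o=get_obs();F.append(o['contact_force'])
  if i%2: print(o['tool_pos'],o['tcp_rot'],o['contact_force'],o['grip_width'])
print(np.mean(F,0),np.std(F,0),o['time'])
save(c,'w12');s=capture('side');save(s,'s12');cv2.imwrite('pics/s12c.png',cv2.resize(s['img'][130:250,270:400,::-1],None,fx=5,fy=5,interpolation=2))"
```

```text
time: 21.65
tool_pos: [577.5, -31.9, 150.3]
tcp_rot: [3.113, -0.008, 1.216]
contact_force: [-4.6, 0.6, 13.9]
grip_width: 40.9
[577.52438239 -31.91510545 149.89724739] [ 3.11354653 -0.00758691  1.21630696] [-4.37329621  1.03567085 13.59141205] 40.696802100630364
[577.52597082 -31.84842315 150.65139536] [ 3.11329733 -0.00762401  1.21643768] [-3.98223865  0.32150671 13.05474773] 40.703984216444375
[577.51667242 -31.88932343 150.81137854] [ 3.11311901 -0.00763635  1.21633564] [-4.50582514  0.91333565 13.47810362] 40.532239595517154
[577.49940042 -31.91535738 150.8397337 ] [ 3.11310045 -0.00758497  1.21634553] [-3.64976549  0.1281394  12.8731905 ] 40.81679517191206
[-4.16916257  0.68692576 13.17310473] [0.41820667 0.37502065 0.3586935 ] 22.05
```

View pics/w12.png

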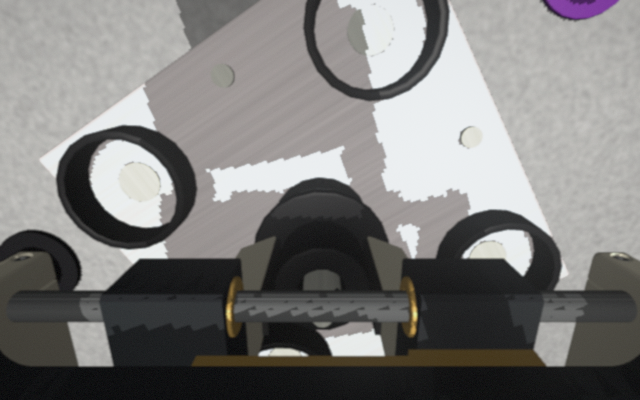

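View pics/s12c.png

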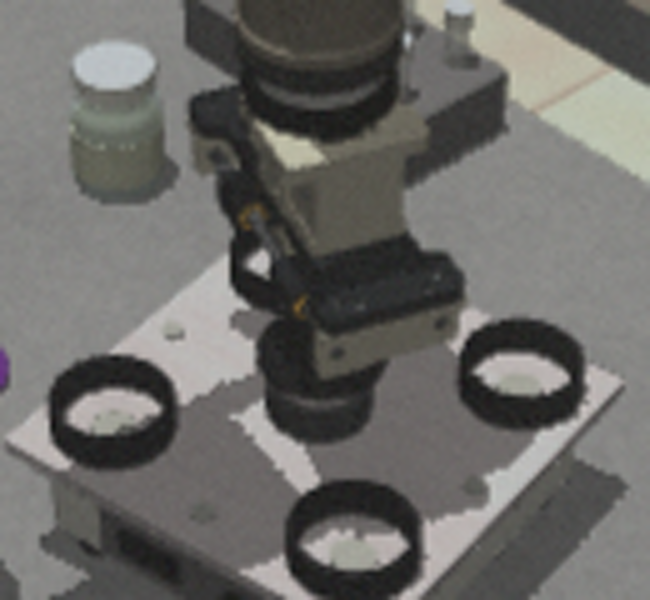

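```bash
python3 - <<'E'
from h import *
t=capture("top");save(t,"t12")
o=get_obs();print(o["tool_pos"],o["contact_force"],o["time"])
E
```

```text
[577.51027533 -31.89221759 150.87826848] [-4.19765672  0.39604917 12.96223416] 22.15
```

View pics/t12.png

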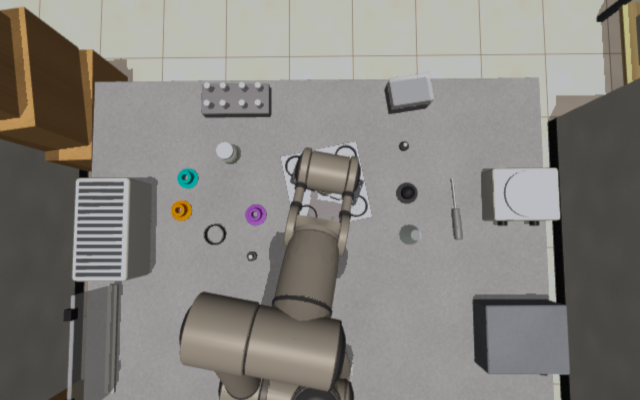

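The top picture shows all the bystanders where they were: cap (406,192), ring (215,234), thumbscrews (251,256) and (404,146), purple (256,214), and so on. The force is steady, so I'm handing in.

```bash
python3 -c "
from plant import *
print(close_job())"
```

```text
the job is handed in; nothing more can be done
None
```

The black open-bore collar is over the post, neck up, and was still gripped and pressed on the sprung seat when I handed in at about 22 s.

- **Force:** the wrist read about 13.2 N upward, steady to about ±0.4 N. Adding the roughly 1.5 N it read while just carrying the collar puts the seat force at about 14 to 15 N.
- **Seat:** from the tool height the seat is about 14 mm down. That is beyond the 7 mm needed for the pin hole to clear the neck and well short of solid at 26 mm. I did not see the pin hole itself; the wrist picture shows the post standing up through the bore.
- **Other things:** in the last top picture every loose thing was where it had been.

Some things were not perfect:

- **Overshoot:** the first press went too far, to about 19 N and 19 mm. I backed off and pressed again.
- **Tilt:** the gripper picked up about 1.6° of tilt under load.
- **Side force:** a side force of about 4 N towards the robot (−x) remains, from the post or the seat. I could not remove it; shifting the tool sideways had no effect.

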